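# Switch on the scroll saw's isolator under its lid

### The job

Lift the lid of the grey power box by its pull bar until it rests back on its stop by itself. Then turn the isolator handle under it clockwise from off to on, all the way to its stop, and let go. Leave the lid open and the bottle, jar, can and tools around the box where they are.

Things in the scene. Friction and masses are not known exactly. Their poses are not given: they have to be found in the camera images.
- console: grey wedge-shaped power box of the scroll saw, fixed to the bench: 130 mm deep (x), 150 wide (y); its flat face slopes from 30 mm high at the front (-x side) up to 121 at the back, 35 degrees from level. Origin: centre of its underside. x to the back (hinge side), y to the left seen from the front, z up; yawed up to 0.35 rad. Two steel stop brackets behind the hinge.
- lid (a joint): angle of the aluminium lid over the face: 0 shut (level), 1.9 rad on its stop, past upright. Slight friction; it falls shut below about 1.4 and back onto the stop beyond about 1.65. 140 mm from hinge to front edge, 166 wide, 0.3 kg, top 152 above the bench when shut; 34 mm skirts hang from its front and sides.
- lid_bar (a point): middle of the lid's pull bar: round steel, 12 mm thick, 110 long, parallel to the hinge, held 37 mm (centre) in front of the lid's front edge, level with it, by a 10 mm stay at each end; 177 from the hinge axis, 149 above the bench when shut. Free gap to the lid 31 mm. It can turn between the fingers. Frame turns with the lid: x from bar to hinge, y along the bar.
- lid_hinge (a point): middle of the lid's hinge axis, which runs along the console's y, 145 mm above the bench and 68 behind the console's origin. Opening swings the bar up and over towards the console's +x.
- isolator (a joint): angle of the rotary handle on the sloping face: 0 = OFF stop (bar level across the face, nose to the left seen from the front), 1.3 rad = ON stop (nose nearly straight up the slope). Grows clockwise looking down onto the face. Stiff: it takes about 0.1 N m to turn and stays where it is left. Starts within 0.12 of off. A small steel stud on the face marks the nose's place at each stop.
- isolator_grip (a point): grip point on the handle's turning axis, 30 mm off the face, at mid height of the black bar: 100 mm long (y from -50 to +50), 18 thick (x; the last 20 at the nose 10), 28 tall (z from -14 to +14); below it a round boss of 20 mm radius meets the face. Frame turns with the handle: z straight out of the face, y along the bar to its narrowed nose, x up the slope when off.
- glue_bottle: bystander: yellow glue bottle, 52 mm across, 150 mm tall, standing; to be left where it is. Origin at the centre of its underside
- paint_jar: bystander: glass jar with steel cap, 64 mm across, 85 mm tall, standing; to be left where it is. Origin at the centre of its underside
- varnish_can: bystander: steel can, 68 mm across, 100 mm tall, standing; to be left where it is. Origin at the centre of its underside
- flat_brush: bystander: brush 190 mm long, lying; to be left where it is. Origin at the middle of the tool, on the bench
- screwdriver: bystander: screwdriver 200 mm long, lying; to be left where it is. Origin at the middle of the tool, on the bench

How it is judged (in metres and radians):
On the way, in this order (a step that is already met when the one before it is completed fails the run):
1. the lid rests back on its stop, let go, with the handle still off (value of joint lid above 1.8 rad and contact force between the fingers and lid below 0.5 N and value of joint isolator below 0.4 rad), for 0.2 s.
2. the isolator handle stands at its on stop (value of joint isolator above 1.15 rad and value of joint lid above 1.75 rad), for 0.2 s.
At the end, for the whole second after the job is handed in: The lid rests back on its stop (joint above 1.8 of 1.9 rad), the handle stands at its on stop (joint above 1.15 of 1.3 rad), both still and let go, and none of the loose things around the box (bottle, jar, can, brush, screwdriver) has been moved more than 30 mm (value of joint lid above 1.8 rad and value of joint isolator above 1.15 rad and velocity of joint isolator between -0.1 and 0.1 rad/s and velocity of joint lid between -0.1 and 0.1 rad/s); the robot touches nothing.
It fails at once if a bystander is pushed more than 30 mm from its place (distance of any of glue_bottle, paint_jar, varnish_can, flat_brush, screwdriver from where it was at the start of the episode above 0.03 m).
It also fails if it takes over 53 s, if anything falls off the work surface, if the arm or the gripper's body presses on something with over 40 N, if the wrist force passes 120 N, or if a joint passes its speed limit or range.

### The arm

A 6-joint arm with a two-finger parallel gripper is mounted at the origin on the work surface. World frame = base frame: x ahead of the robot, y to its left, z up, the work surface at z = 0. Lengths are in mm, angles in rad, forces in N, time in s.
With the tool pointing down it reaches from about 350 to 875 mm from the base axis. Payload 15.5 kg.
Tool frame: the origin (TCP) lies between the finger pads; the fingertips stand 17 mm ahead of it and the grasp point (between the pads) lies 2 mm behind it; z points along the fingers, y is the line along which they close (so a half turn about z gives the same grasp; the last joint's range is limited). The gripper opens to 85 mm and grips with 20 to 120 N. Pads are 22 mm wide; open, the fingers measure 114 mm over their backs; the gripper's body (76 mm by 85 mm) begins 54 mm behind the grasp point. The pads swing forward as they close: fully open they stand 13 mm farther back than shut.
Start: joints at [-1.315, 0.494, 1.345, -0, 1.302, -0.096], TCP at [215.369, -586.722, 248.277] pointing down, gripper open.
Joint ranges: [-2.91, 2.91], [-0.82, 2.16], [0.22, 2.67], [-1.22, 4.37], [0.12, 2.79], [-3.08, 3.08]. Speed limits (rad/s): [1.89, 1.89, 2.57, 3.01, 3.01, 3.01].

### API

Orientations are given as a unit quaternion [w, x, y, z].
In Python, from cell import ctrl gives the robot as it stands. The module is installed in compiled form; this text tells all that it offers.
- The arm moves only by the tool carry_out, never from a script. Its argument "commands" is text: rows parted by semicolons, each of 6 numbers parted by spaces: the shift along the tool's x, y, z as a fraction of full scale, then the turn, a rotation vector about the tool's x, y, z as a fraction of full scale. A call has exactly 10 rows; each row is the pose to reach, as a shift and turn from the pose commanded when the call began, along the tool's axes at that moment; what a row does not reach only later rows make up. Full scale, the value 1, is 0.4 m for a shift and 45 degrees for a turn. A row lasts 1/10 s, in which the tool goes at most 50 mm and 8.59 degrees, less where a joint would pass 70% of its speed; a pose out of reach is approached as far as the arm can. A call with a number of a shift or a turn outside -1 to 1 is refused whole. A call with a gripper value outside its range is refused whole. "gripper" is the opening, from 0 (shut) to 1 (fully open), set as the call begins (left out, the last holds). The fingers move at their own pace and stop on an object; "force" is the grip in N (left out, the last holds). Time passes only in rows, so rows that repeat a pose let the fingers close, or fill a call up. It gives the time, the measured TCP pose, the force, the opening and the grip force at its end, in the units of the state.
- ctrl.get_obs(): the state, without advancing time (a new reading comes with each control period).
- ctrl.grab_frame(name): name is "side" or "top" or "wrist"; returns a dict with "frame" (400x640x3 uint8, blue, green, red), "mtx" (3x3 intrinsics, pixels), "world_to_cam" (4x4, takes a point from world to camera coordinates). Camera axes: x right, y down, z forward; pixel columns grow to the right and rows downward; lengths in mm; the calibration is good to about 2 mm. A picture is of the moment at which its call begins. There is no depth.
- ctrl.hand_in(): hands the job in; it is judged then, once.
The state is a dict: "time": time; "qpos": joint angles; "joint_vel": joint speeds; "joint_efforts": joint torques, N m; "tcp_pos": TCP position; "tool_rot": TCP orientation; "force": force on the tool from outside, world axes, zero at the start; "torque": the same for the moment, N m; "finger_gap": finger opening in mm; "grip_force": force on a finger pad.
Only numpy, scipy, OpenCV 4.12 (cv2) and the standard library are available. Lean on these libraries where they do the work, as an engineer would, in place of code of your own. Each camera call takes 0.05 s, during which the arm holds its last target. There are 200 camera calls.

## Working session

There is one attempt and no reset: what is moved stays moved. The work goes in short steps, Python scripts to look and compute and a tool call to move; the robot and the scene stay as the last step left them, time stands still between calls to the robot, and variables do not carry over. Pictures are saved under pics/ and viewed, at most 10 in all, crops included, and the job is handed in when it is done.

Besides the shell and the picture viewer there is one more tool, called after "Request:" as name(argument=value, ...) on one line, values as JSON. carry_out: Moves the arm, as the interface text tells. Shift numbers are shares of 0.4 m and turn numbers shares of 45 degrees, none past 1 either way. Its arguments: {"type":"object","properties":{"commands":{"type":"string"},"gripper":{"type":"number"},"force":{"type":"number"}},"required":["commands"]}

```bash
mkdir -p pics; python3 - <<'E'
from cell import ctrl
import cv2,pickle,numpy as np
d={}
for n in("side","top","wrist"):
    f=ctrl.grab_frame(n);d[n]=f;cv2.imwrite(f"pics/{n}0.png",f["frame"])
    M=np.array(f["world_to_cam"]);print(n,(-M[:3,:3].T@M[:3,3]).round(),M[2,:3].round(2),f["mtx"][0][0])
pickle.dump(d,open("f0.pkl","wb"))
o=ctrl.get_obs();print({k:np.round(v,3) for k,v in o.items()})
E
```

```text
side [422. 889. 583.] [ 0.15 -0.87 -0.47] 419.97262354709153
top [ 422.   53. 1053.] [ 0.15  0.01 -0.99] 382.0917377734294
wrist [ 293. -558.  373.] [-0.3  -0.11 -0.95] 351.28466610098985
{'time': np.float64(0.15), 'qpos': array([-1.315,  0.494,  1.346,  0.   ,  1.302, -0.096]), 'joint_vel': array([ 0.002, -0.002, -0.   ,  0.   ,  0.   ,  0.   ]), 'joint_efforts': array([ 5.0000e-03, -8.8254e+01, -3.8407e+01, -0.0000e+00,  7.0000e-03,
       -0.0000e+00]), 'tcp_pos': array([ 215.308, -586.512,  247.841]), 'tool_rot': array([-0.   ,  0.985,  0.175, -0.   ]), 'force': array([-0.678, -0.129, -0.768]), 'torque': array([-0.013,  0.026,  0.006]), 'grip_force': np.float64(0.0), 'finger_gap': np.float64(85.418)}
```

View pics/top0.png

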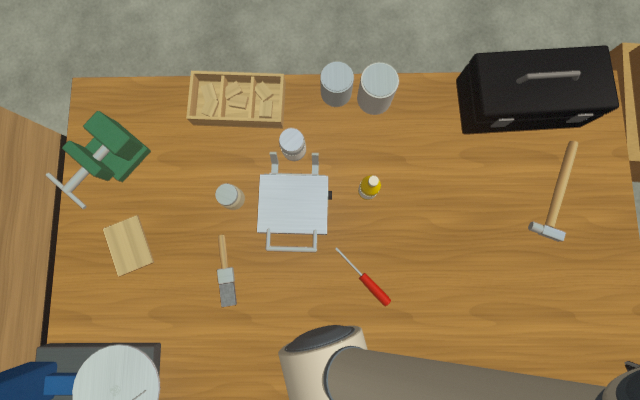

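View pics/side0.png

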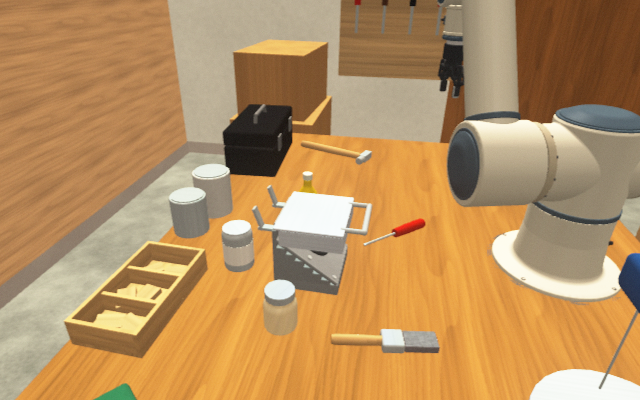

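The top view shows the lid at cols 258–329, rows 175–234, with the bar at row ~249, cols 267–317. The side view shows the bar at about (360–370, 203–232). I'll zoom in on both before triangulating.

```bash
python3 - <<'E'
import cv2,pickle,numpy as np
d=pickle.load(open("f0.pkl","rb"))
a=cv2.resize(d["top"]["frame"][145:265,215:395],None,fx=4,fy=4,interpolation=cv2.INTER_CUBIC)[:,:400*2]
b=cv2.resize(d["side"]["frame"][170:300,240:390],None,fx=4,fy=4,interpolation=cv2.INTER_CUBIC)
cv2.imwrite("pics/za.png",a);cv2.imwrite("pics/zb.png",b)
E
```

```text
(no output)
```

View pics/za.png

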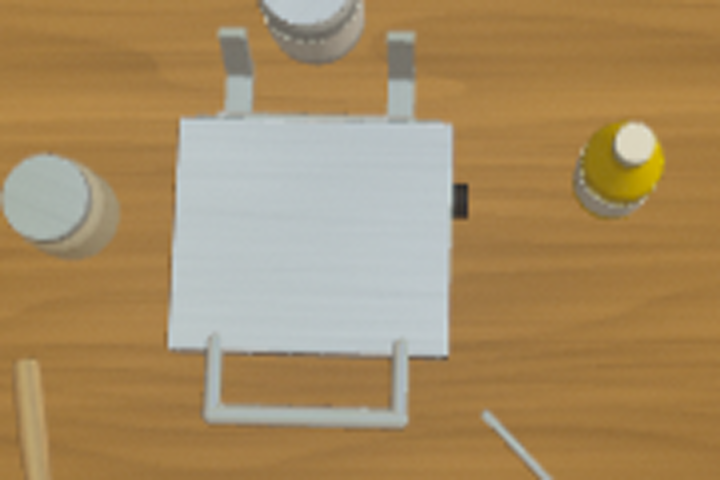

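View pics/zb.png

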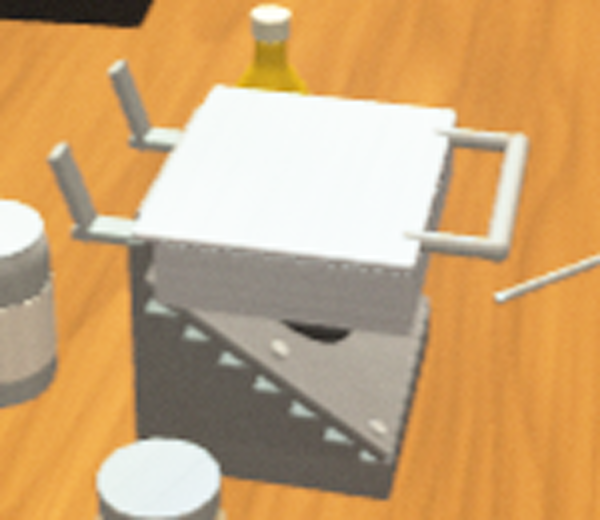

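The zoomed top crop shows the bar ends at (210,413) and (403,418), and lid corners at (180,118), (452,123), (448,357) and (169,350). The side crop shows the bar ends at (517,140) far and (500,248) near, and lid corners at (218,88), (455,112), (416,266) and (138,236).

```bash
cat > h.py <<'E'
import numpy as np,cv2,pickle
def P(f): return np.array(f["mtx"])@np.array(f["world_to_cam"])[:3]
def tri(f1,p1,f2,p2):
    X=cv2.triangulatePoints(P(f1),P(f2),np.float64(p1).reshape(2,1),np.float64(p2).reshape(2,1));return (X[:3]/X[3]).ravel()
def ray(f,p,z):
    M=np.array(f["world_to_cam"]);c=-M[:3,:3].T@M[:3,3]
    v=M[:3,:3].T@np.linalg.solve(np.array(f["mtx"]),[p[0],p[1],1]);return c+v*(z-c[2])/v[2]
E
python3 - <<'E'
from h import *
d=pickle.load(open("f0.pkl","rb"));T,S=d["top"],d["side"]
t=lambda p:np.array([(p[0]+.5)/4-.5+215,(p[1]+.5)/4-.5+145]);s=lambda p:np.array([(p[0]+.5)/4-.5+240,(p[1]+.5)/4-.5+170])
L={"barL":((210,413),(500,248)),"barR":((403,418),(517,140)),"BL":((180,118),(138,236)),"BR":((452,123),(218,88)),"FR":((448,357),(455,112)),"FL":((169,350),(416,266))}
for k,(a,b) in L.items(): print(k,tri(T,t(a),S,s(b)).round(1), ray(T,t(a),152 if k[0]!='b' else 149).round(1))
print("jar/can/bottle tops",[ray(T,t(p),z).round() for p,z in(((45,198),85),((310,0),100),((635,145),150))])
b=ray(T,t((0,0)),0)
E
```

```text
barL [439.7 191.4 150.7] [441.1 191.7 149. ]
barR [437.1  78.4 150.2] [437.3  78.4 149. ]
BL [615.7 212.  149.7] [617.6 211.9 152. ]
BR [611.1  47.7 150.1] [612.8  47.9 152. ]
FR [472.8  51.7 150.1] [472.5  51.7 152. ]
FL [477.4 216.1 151.3] [478. 216. 152.]
jar/can/bottle tops [array([580., 310.,  85.]), array([706., 138., 100.]), array([599., -62., 150.])]
```

```bash
cat >> h.py <<'E'
from scipy.spatial.transform import Rotation as R
q2R=lambda q:R.from_quat(np.roll(q,-1))
def frame(z,y):
    z=np.array(z,float);z/=np.linalg.norm(z);y=np.array(y,float);y-=z*(y@z);y/=np.linalg.norm(y)
    return R.from_matrix(np.c_[np.cross(y,z),y,z])
def row(p0,R0,p,Rt): # shift/turn fractions of target from commanded pose
    return np.r_[R0.inv().apply(np.array(p)-p0)/400,(R0.inv()*Rt).as_rotvec()/np.radians(45)].round(3)
def now():
    from cell import ctrl
    o=ctrl.get_obs();return o,np.array(o["tcp_pos"]),q2R(o["tool_rot"])
E
python3 - <<'E'
from h import *
o,p,r=now()
D=frame([0,0,-1],[1,-.03,0]);M=frame([0,0,-1],[np.cos(np.radians(-36)),np.sin(np.radians(-36)),0])
print(row(p,r,[420,-260,260],M)); print(row(np.array([420,-260,260]),M,[438.8,135,220],D))
E
```

```text
[ 0.762 -0.59  -0.03  -0.001 -0.    -0.752]
[ 0.827 -0.542  0.1    0.     0.    -0.762]
```

Request:
carry_out(commands="0.76 -0.59 -0.03 0 0 -0.75;0.76 -0.59 -0.03 0 0 -0.75;0.76 -0.59 -0.03 0 0 -0.75;0.76 -0.59 -0.03 0 0 -0.75;0.76 -0.59 -0.03 0 0 -0.75;0.76 -0.59 -0.03 0 0 -0.75;0.76 -0.59 -0.03 0 0 -0.75;0.76 -0.59 -0.03 0 0 -0.75;0.76 -0.59 -0.03 0 0 -0.75;0.76 -0.59 -0.03 0 0 -0.75", gripper=0.4, force=30)

```text
time: 1.15
tcp_pos: [419.7, -259.9, 260.2]
tool_rot: [0.0, 0.891, 0.454, -0.0]
force: [-1.1, -0.5, -0.5]
finger_gap: 34.1
grip_force: 0.0
```

Request:
carry_out(commands="0.83 -0.54 0.1 0 0 -0.76;0.83 -0.54 0.1 0 0 -0.76;0.83 -0.54 0.1 0 0 -0.76;0.83 -0.54 0.1 0 0 -0.76;0.83 -0.54 0.1 0 0 -0.76;0.83 -0.54 0.1 0 0 -0.76;0.83 -0.54 0.1 0 0 -0.76;0.83 -0.54 0.1 0 0 -0.76;0.83 -0.54 0.1 0 0 -0.76;0.83 -0.54 0.1 0 0 -0.76")

```text
time: 2.15
tcp_pos: [440.6, 135.1, 220.0]
tool_rot: [-0.0, 0.718, 0.696, -0.0]
force: [0.7, 0.9, -0.4]
finger_gap: 34.2
grip_force: 0.0
```

```bash
python3 - <<'E'
from h import *
from cell import ctrl
o,p,r=now();print(p.round(1),r.as_matrix().round(3),o["qpos"].round(2),o["finger_gap"],o["time"])
f=ctrl.grab_frame("wrist");cv2.imwrite("pics/w1.png",f["frame"]);pickle.dump(f,open("w1.pkl","wb"))
D=frame([0,0,-1],[1,-.03,0]);print(row(p,r,[438.8,135,147],D))
for q in ([439.5,191.4,150],[437,78.4,150]):
    x=P(f)@np.r_[q,1];print("bar end expected px",x[:2]/x[2])
E
```

```text
[440.6 135.1 220. ] [[ 0.032  0.999 -0.001]
 [ 1.    -0.032 -0.   ]
 [-0.    -0.001 -1.   ]] [ 0.17  0.3   1.77 -0.    1.07  0.2 ] 34.18753493956816 2.15
[-0.    -0.004  0.182 -0.001  0.001 -0.002]
bar end expected px [307.86063434 132.02744642]
bar end expected px [310.44923661 306.78237288]
```

View pics/w1.png

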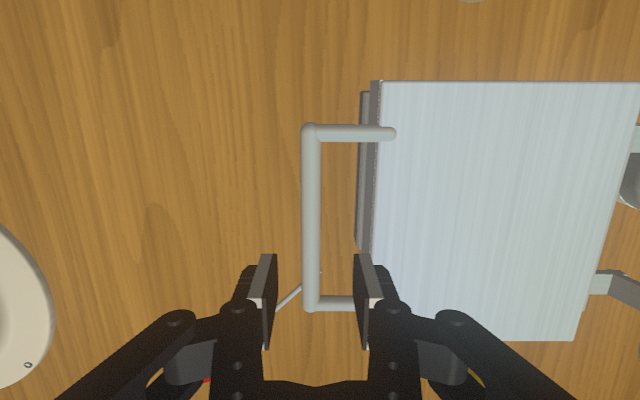

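The wrist view shows the bar at col ~311, rows 130–307. That is within about 2 px of the prediction, and the bar is centred between the fingers. Next I lower onto it and grip.

Request:
carry_out(commands="0 -0.003 0.09 0 0 0;0 -0.003 0.13 0 0 0;0 -0.003 0.16 0 0 0;0 -0.003 0.182 0 0 0;0 -0.003 0.182 0 0 0;0 -0.003 0.182 0 0 0;0 -0.003 0.182 0 0 0;0 -0.003 0.182 0 0 0;0 -0.003 0.182 0 0 0;0 -0.003 0.182 0 0 0")

```text
time: 3.2
tcp_pos: [439.4, 135.2, 147.7]
tool_rot: [0.0, 0.719, 0.695, 0.0]
force: [0.6, 0.0, -0.1]
finger_gap: 33.9
grip_force: 0.0
```

Request:
carry_out(commands="0 0 0 0 0 0;0 0 0 0 0 0;0 0 0 0 0 0;0 0 0 0 0 0;0 0 0 0 0 0;0 0 0 0 0 0;0 0 0 0 0 0;0 0 0 0 0 0;0 0 0 0 0 0;0 0 0 0 0 0", gripper=0, force=30)

```text
time: 4.2
tcp_pos: [437.7, 135.2, 147.4]
tool_rot: [-0.001, 0.719, 0.695, -0.001]
force: [-9.3, 1.6, 10.7]
finger_gap: 10.8
grip_force: 29.7
```

```bash
python3 - <<'E'
from h import *
o,p,r=now();print(p.round(1),o["finger_gap"],o["force"].round(1),o["qpos"].round(2))
u=np.array([np.cos(-.03),np.sin(-.03),0]);h=p+[0,0,2];h=h+u*176.95;h[2]-=4
print("hinge",h)
a0=np.arctan2(4,176.95)
def bar(th): return h-u*177*np.cos(th+a0)+np.array([0,0,177*np.sin(th+a0)])-[0,0,2]
for T in(np.linspace(.05,.8,10),np.linspace(.88,1.6,10),np.linspace(1.66,1.88,10)):
    print("--")
    for th in T: print(round(th,2),row(p,r,bar(th),r)[:3])
    p=bar(T[-1])
E
```

```text
[437.7 135.2 147.4] 10.824175760455487 [-9.3  1.6 10.7] [0.17 0.41 1.86 0.   0.87 0.2 ]
hinge [614.60626376 129.91443316 145.43526565]
--
0.05 [ 0.     0.001 -0.022]
0.13 [ 0.     0.005 -0.059]
0.22 [ 0.     0.012 -0.095]
0.3 [ 0.     0.022 -0.13 ]
0.38 [ 0.     0.035 -0.165]
0.47 [ 0.     0.051 -0.198]
0.55 [ 0.    0.07 -0.23]
0.63 [ 0.     0.091 -0.26 ]
0.72 [ 0.     0.115 -0.288]
0.8 [ 0.     0.14  -0.315]
--
0.88 [ 0.     0.027 -0.023]
0.96 [ 0.     0.055 -0.044]
1.04 [ 0.     0.086 -0.063]
1.12 [ 0.     0.117 -0.079]
1.2 [ 0.     0.15  -0.092]
1.28 [ 0.001  0.183 -0.103]
1.36 [ 0.001  0.218 -0.111]
1.44 [ 0.001  0.253 -0.116]
1.52 [ 0.001  0.288 -0.119]
1.6 [ 0.001  0.324 -0.118]
--
1.66 [0.    0.026 0.002]
1.68 [0.    0.037 0.003]
1.71 [0.    0.048 0.005]
1.73 [0.    0.059 0.007]
1.76 [0.    0.069 0.009]
1.78 [0.    0.08  0.011]
1.81 [0.    0.09  0.014]
1.83 [0.    0.101 0.017]
1.86 [0.    0.111 0.02 ]
1.88 [0.    0.121 0.023]
```

Request:
carry_out(commands="0 0.001 -0.022 0 0 0;0 0.005 -0.059 0 0 0;0 0.012 -0.095 0 0 0;0 0.022 -0.13 0 0 0;0 0.035 -0.165 0 0 0;0 0.051 -0.198 0 0 0;0 0.07 -0.23 0 0 0;0 0.091 -0.26 0 0 0;0 0.115 -0.288 0 0 0;0 0.14 -0.315 0 0 0")

```text
time: 5.2
tcp_pos: [490.7, 133.4, 273.6]
tool_rot: [-0.003, 0.718, 0.696, -0.004]
force: [-17.9, 0.7, 14.3]
finger_gap: 10.7
grip_force: 29.7
```

Request:
carry_out(commands="0 0.027 -0.023 0 0 0;0 0.055 -0.044 0 0 0;0 0.086 -0.063 0 0 0;0 0.117 -0.079 0 0 0;0 0.15 -0.092 0 0 0;0 0.183 -0.103 0 0 0;0 0.218 -0.111 0 0 0;0 0.253 -0.116 0 0 0;0 0.288 -0.119 0 0 0;0 0.324 -0.118 0 0 0")

```text
time: 6.2
tcp_pos: [624.8, 128.7, 320.4]
tool_rot: [-0.0, 0.719, 0.695, -0.001]
force: [-1.7, -2.3, -2.2]
finger_gap: 10.5
grip_force: 31.0
```

Request:
carry_out(commands="0 0.026 0.002 0 0 0;0 0.037 0.003 0 0 0;0 0.048 0.005 0 0 0;0 0.059 0.007 0 0 0;0 0.069 0.009 0 0 0;0 0.08 0.011 0 0 0;0 0.09 0.014 0 0 0;0 0.101 0.017 0 0 0;0 0.111 0.02 0 0 0;0 0.113 0.02 0 0 0")

```text
time: 7.2
tcp_pos: [670.0, 127.3, 312.6]
tool_rot: [0.0, 0.719, 0.695, -0.0]
force: [-1.3, -5.6, -0.9]
finger_gap: 10.6
grip_force: 30.6
```

Request:
carry_out(commands="0 0 0 0 0 0;0 0 0 0 0 0;0 0 0 0 0 0;0 0 0 0 0 0;0 0 0 0 0 0;0 0 0 0 0 0;0 0 0 0 0 0;0 0 -0.05 0 0 0;0 0 -0.12 0 0 0;0 0 -0.17 0 0 0", gripper=0.6)

```text
time: 8.2
tcp_pos: [670.1, 127.5, 382.4]
tool_rot: [0.0, 0.719, 0.695, 0.0]
force: [-0.0, -0.1, 0.6]
finger_gap: 51.3
grip_force: 0.0
```

```bash
python3 - <<'E'
from h import *
o,p,r=now();print(p.round(1),o["finger_gap"],o["force"].round(1))
# target view: tool along -normal, well back from face
u=np.array([np.cos(-.03),np.sin(-.03),0]);s,c=np.sin(np.radians(35)),np.cos(np.radians(35))
n=-s*u+[0,0,c];D=frame(-n,c*u+[0,0,s])
t=np.array([547.7,131.7,75.5])+n*180
print(t.round(),row(p,r,t,D)); print("up first",row(p,r,[450,133,390],r),row(np.array([450,133,390]),r,t,D))
E
```

```text
[670.1 127.5 382.4] 51.259834981076274 [-0.  -0.1  0.6]
[445. 135. 223.] [-0.    -0.565  0.398 -0.776  0.001 -0.004]
up first [-0.004 -0.55  -0.02   0.     0.     0.   ] [ 0.004 -0.014  0.418 -0.776  0.001 -0.004]
```

Request:
carry_out(commands="0 -0.12 -0.02 0 0 0;0 -0.24 -0.02 0 0 0;0 -0.36 -0.02 -0.15 0 0;0 -0.48 -0.02 -0.3 0 0;0 -0.56 0.05 -0.45 0 0;0 -0.565 0.15 -0.6 0 0;0 -0.565 0.25 -0.776 0 0;0 -0.565 0.33 -0.776 0 0;0 -0.565 0.398 -0.776 0 0;0 -0.565 0.398 -0.776 0 0", gripper=1)

```text
time: 9.2
tcp_pos: [442.7, 135.4, 219.7]
tool_rot: [0.214, 0.685, 0.664, 0.208]
force: [1.1, -0.9, -0.1]
finger_gap: 85.2
grip_force: 0.0
```

```bash
python3 - <<'E'
from h import *
from cell import ctrl
o,p,r=now();print(p.round(1),r.as_matrix().round(3),o["qpos"].round(2))
d={n:ctrl.grab_frame(n) for n in("wrist","side","top")};pickle.dump(d,open("f2.pkl","wb"))
cv2.imwrite("pics/w2.png",d["wrist"]["frame"])
b=cv2.resize(d["side"]["frame"][120:300,240:420],None,fx=3,fy=3,interpolation=cv2.INTER_CUBIC)
cv2.imwrite("pics/s2.png",b)
E
```

```text
[442.7 135.4 219.7] [[ 0.031  0.821  0.57 ]
 [ 1.    -0.026 -0.017]
 [ 0.001  0.571 -0.821]] [ 0.29  0.19  2.2  -0.83  0.25  1.08]
```

View pics/w2.png

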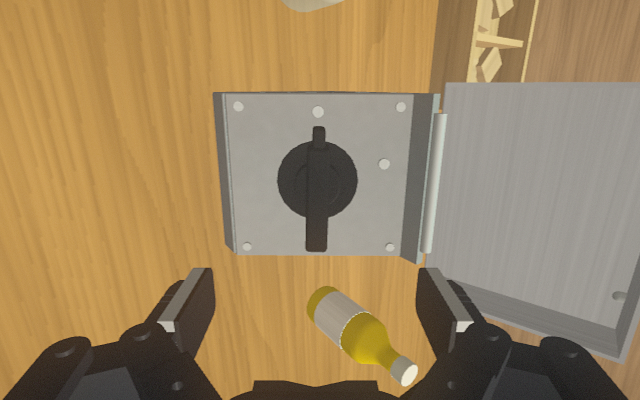

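View pics/s2.png

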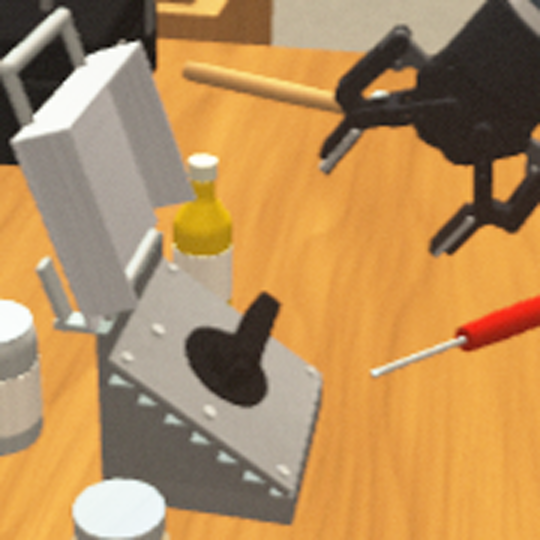

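The lid rests back. In the wrist view the boss centre is at (317,180), the bar runs from its nose at (319,127) to its tail at (316,251), the off stud is at (318,112), and the on stud at (384,163). The side crop shows studs at (210,411) and (158,329), with screws at (127,357), (283,470), (175,268) and (313,372).

```bash
python3 - <<'E'
from h import *
d=pickle.load(open("f2.pkl","rb"));W,S=d["wrist"],d["side"]
s=lambda p:np.array([(p[0]+.5)/3-.5+240,(p[1]+.5)/3-.5+120])
L={"off":((318,112),(210,411)),"on":((384,163),(158,329)),"BL":((401,107),(127,357)),"FL":((239,106),(283,470)),"BR":((390,247),(175,268)),"FR":((247,246),(313,372)),"boss":((317,180),(228,366))}
Q={k:tri(W,a,S,s(b)) for k,(a,b) in L.items()}
for k in Q: print(k,Q[k].round(1))
F=np.array([Q[k] for k in("off","on","BL","FL","BR","FR")]);c=F.mean(0);n=np.linalg.svd(F-c)[2][2];n*=np.sign(n[2])
print("n",n.round(3),"centre",c.round(1),"tilt",np.degrees(np.arccos(n[2])),"res",((F-c)@n).round(1))
M=np.array(W["world_to_cam"]);C=-M[:3,:3].T@M[:3,3]
def onp(px,h):
    v=M[:3,:3].T@np.linalg.solve(np.array(W["mtx"]),[*px,1]);return C+v*(((c-C)@n+h)/(v@n))
print("boss low@8",onp((317,180),8),"bar mid-top@44 ends",onp((319,127),44),onp((316,251),44),"sep",np.linalg.norm(onp((319,127),44)-onp((316,251),44)))
# arm model
A=[];b=[]
for r_,z,j2,j3 in((624.9,248.3,.494,1.3455),(460.8,220,.30,1.77),(458.3,147.4,.41,1.86)):
    A+=[[1,0,np.sin(j2),np.sin(j2+j3)],[0,1,np.cos(j2),np.cos(j2+j3)]];b+=[r_,z]
x,res,*_=np.linalg.lstsq(np.array(A),b,rcond=None);print("arm a,H,L2,L3",x.round(),(np.array(A)@x-b).round(1))
E
```

```text
off [546.5 191.8  77.8]
on [592.1 147.5 111.3]
BL [603.3 194.2 116.5]
FL [493.9 198.   39.5]
BR [596.6  68.3 117.8]
FR [487.9  70.7  38.3]
boss [544.  133.6  77.3]
n [-0.582  0.027  0.813] centre [553.4 145.1  83.5] tilt 35.65626281575696 res [ 0.6  0.  -1.   0.3  0.6 -0.6]
boss low@8 [540.20603237 135.63047192  84.23520196] bar mid-top@44 ends [522.35855388 185.18410654 114.09190428] [517.17222948  87.05194947 113.66117624] sep 98.27005515426431
arm a,H,L2,L3 [-101. -270.  714.  389.] [-12.8   7.1  -9.7   5.9  22.5 -12.9]
```

```bash
python3 - <<'E'
from h import *
from cell import ctrl
from scipy.optimize import least_squares
o,p,r=now();Z=np.array([0,0,-1.])
# samples: tcp, tool z, q1..q3
Sm=[([215.369,-586.722,248.277],Z,(-1.315,.494,1.345)),([440.6,135.1,220],Z,(.17,.30,1.77)),([437.7,135.2,147.4],Z,(.17,.41,1.86)),(p,r.as_matrix()[:,2],o["qpos"][:3])]
def f(x):
    a,H,L2,L3,e,d,lat=x;out=[]
    for t,z,(q1,q2,q3) in Sm:
        w=np.array(t)-d*np.array(z);u=np.array([np.cos(q1),np.sin(q1),0]);v=np.array([-u[1],u[0],0])
        k=q2+q3
        out+=[w@u-(a+L2*np.sin(q2)+L3*np.sin(k)+e*np.cos(k)),w[2]-(H+L2*np.cos(q2)+L3*np.cos(k)-e*np.sin(k)),w@v-lat]
    return out
R_=least_squares(f,[0,400,450,400,0,250,0]);print(R_.x.round(1),np.round(R_.fun,1))
a,H,L2,L3,e,d,lat=R_.x
def ik(t,z):
    w=np.array(t)-d*z;q1=np.arctan2(w[1],w[0]);rr=np.hypot(w[0],w[1])
    g=lambda q:[rr-(a+L2*np.sin(q[0])+L3*np.sin(q[0]+q[1])+e*np.cos(q[0]+q[1])),w[2]-(H+L2*np.cos(q[0])+L3*np.cos(q[0]+q[1])-e*np.sin(q[0]+q[1]))]
    q=least_squares(g,[.3,2.1]).x;k=q.sum();u=np.array([np.cos(q1),np.sin(q1),0]);fz=np.sin(k)*u+[0,0,np.cos(k)]
    lx=np.cos(k)*u-[0,0,np.sin(k)];ly=np.array([-u[1],u[0],0])
    return np.r_[q1,q],"j5",np.arccos(z@fz).round(3),"comp",(z@lx).round(3),(z@ly).round(3)
print(ik(p,r.as_matrix()[:,2]),o["qpos"])
for tilt in(35,30,25,20):
    n=np.array([-np.sin(np.radians(tilt)),.02,np.cos(np.radians(tilt))]);n/=np.linalg.norm(n)
    print(tilt,ik([524,135.8,108.2],-n),ik(np.array([524,135.8,108.2])+60*n,-n))
E
```

```text
[  1.9 269.3 589.9 386.7 122.4 320.1  59.4] [ 0.   0.2  0.5 -0.1 -0.2 -0.8 -0.  -0.3 -0.2  0.1  0.3  0.5]
(array([0.49542158, 0.197741  , 2.18034709]), 'j5', np.float64(0.366), 'comp', np.float64(0.212), np.float64(-0.289)) [ 0.29211825  0.19085594  2.19328273 -0.81940613  0.25367691  1.07252324]
35 (array([0.39566342, 0.55135403, 2.14028466]), 'j5', np.float64(0.268), 'comp', np.float64(-0.113), np.float64(-0.239)) (array([0.4381907 , 0.404571  , 2.17167027]), 'j5', np.float64(0.265), 'comp', np.float64(0.007), np.float64(-0.261))
30 (array([0.3724384 , 0.52415139, 2.0780737 ]), 'j5', np.float64(0.209), 'comp', np.float64(0.051), np.float64(-0.201)) (array([0.40554666, 0.38037113, 2.09566724]), 'j5', np.float64(0.284), 'comp', np.float64(0.18), np.float64(-0.216))
25 (array([0.3506676 , 0.50936875, 2.01413451]), 'j5', np.float64(0.267), 'comp', np.float64(0.207), np.float64(-0.164)) (array([0.37584689, 0.37201353, 2.01887704]), 'j5', np.float64(0.388), 'comp', np.float64(0.336), np.float64(-0.174))
20 (array([0.3304486, 0.5053191, 1.9489741]), 'j5', np.float64(0.384), 'comp', np.float64(0.351), np.float64(-0.13)) (array([0.34903242, 0.37648833, 1.9415834 ]), 'j5', np.float64(0.517), 'comp', np.float64(0.475), np.float64(-0.136))
```

The bar is at off (0.02 rad), and its axis meets the face at about (545,135,78). Gripping along the axis would take the wrist past its singularity. So I'll push the bar round with the closed fingertips, with the tool tilted only 20°.

```bash
cat >> h.py <<'E'
AX=np.array([545.2,135,78]);N=np.array([-.577,.02,.816]);N/=np.linalg.norm(N)
LEFT=np.array([.03,1,0]);LEFT-=N*(LEFT@N);LEFT/=np.linalg.norm(LEFT);UP=np.cross(LEFT,N)
ZT=np.array([np.sin(np.radians(20)),-.01,-np.cos(np.radians(20))]);ZT/=np.linalg.norm(ZT)
def push(th,off=23.5,h=25,rho=28):
    ey=np.cos(th)*LEFT+np.sin(th)*UP;ex=np.cos(th)*UP-np.sin(th)*LEFT
    return AX+N*h+rho*ey-off*ex-17*ZT, frame(ZT,ex)
E
python3 - <<'E'
from h import *
print(UP)
o,p,r=now();print(p)
a=push(0,40,85);b=push(0,40,25)
print(a[0].round(),"A",row(p,r,*a));print(b[0].round(),"B",row(*a,*b))
p,r=b
for T in(np.linspace(0,.5,10),np.linspace(.55,1.0,10)):
    print('--')
    for i,t in enumerate(T):
        x=push(t,40-16.5*min(1,(i+1)/4) if T[0]==0 else 23.5);print(row(p,r,*x))
    p,r=x
E
```

```text
[ 0.81596857 -0.02447906  0.57757775]
[443.73437982 134.72147184 220.91842702]
[459. 166. 140.] A [ 0.079 -0.087  0.185  0.329  0.004 -0.003]
[493. 165.  91.] B [-0.     0.04   0.145  0.     0.     0.   ]
--
[ 0.     0.01  -0.003  0.     0.     0.   ]
[ 0.004  0.024 -0.006 -0.    -0.     0.073]
[ 0.007  0.038 -0.01   0.     0.     0.147]
[ 0.009  0.052 -0.014 -0.    -0.     0.22 ]
[ 0.011  0.056 -0.015  0.     0.     0.293]
[ 0.013  0.06  -0.016 -0.     0.     0.366]
[ 0.015  0.065 -0.018 -0.     0.     0.439]
[ 0.017  0.07  -0.019  0.     0.     0.512]
[ 0.018  0.074 -0.02  -0.     0.     0.584]
[ 0.02   0.079 -0.022  0.     0.     0.656]
--
[ 0.003  0.003 -0.001 -0.    -0.     0.065]
[ 0.005  0.007 -0.002  0.    -0.     0.129]
[ 0.008  0.011 -0.004  0.    -0.     0.194]
[ 0.01   0.014 -0.005 -0.     0.     0.258]
[ 0.012  0.018 -0.006 -0.     0.     0.322]
[ 0.014  0.022 -0.007 -0.    -0.     0.386]
[ 0.016  0.026 -0.008  0.    -0.     0.449]
[ 0.017  0.031 -0.01   0.     0.     0.512]
[ 0.018  0.035 -0.011  0.    -0.     0.575]
[ 0.019  0.039 -0.012  0.    -0.     0.638]
```

Request:
carry_out(commands="0.02 -0.03 0.03 0.1 0 0;0.04 -0.06 0.08 0.2 0 0;0.08 -0.087 0.12 0.33 0 0;0.08 -0.087 0.16 0.33 0 0;0.08 -0.087 0.185 0.33 0 0;0.08 -0.087 0.185 0.33 0 0;0.08 -0.087 0.185 0.33 0 0;0.08 -0.087 0.185 0.33 0 0;0.08 -0.087 0.185 0.33 0 0;0.08 -0.087 0.185 0.33 0 0", gripper=0, force=30)

```text
time: 10.35
tcp_pos: [458.8, 166.5, 141.3]
tool_rot: [0.125, 0.708, 0.685, 0.121]
force: [-0.5, 0.2, -0.6]
finger_gap: 0.5
grip_force: 0.0
```

Request:
carry_out(commands="0 0.004 0.015 0 0 0;0 0.01 0.035 0 0 0;0 0.016 0.055 0 0 0;0 0.022 0.08 0 0 0;0 0.03 0.105 0 0 0;0 0.036 0.13 0 0 0;0 0.04 0.145 0 0 0;0 0.04 0.145 0 0 0;0 0.04 0.145 0 0 0;0 0.04 0.145 0 0 0")

```text
time: 11.35
tcp_pos: [493.7, 165.4, 92.2]
tool_rot: [0.125, 0.708, 0.685, 0.121]
force: [-1.1, 0.3, -0.9]
finger_gap: 0.4
grip_force: 0.0
```

```bash
python3 - <<'E'
from h import *
from cell import ctrl
o,p,r=now();print(p.round(1),push(0,40,25)[0].round(1),o["force"].round(1),o["finger_gap"],o["qpos"].round(2))
f=ctrl.grab_frame("wrist");cv2.imwrite("pics/w3.png",f["frame"])
E
```

```text
[493.7 165.4  92.2] [493.2 164.6  91.2] [-1.1  0.3 -0.9] 0.4103788310557 [ 0.27  0.52  2.02 -0.38  0.28  0.65]
```

View pics/w3.png

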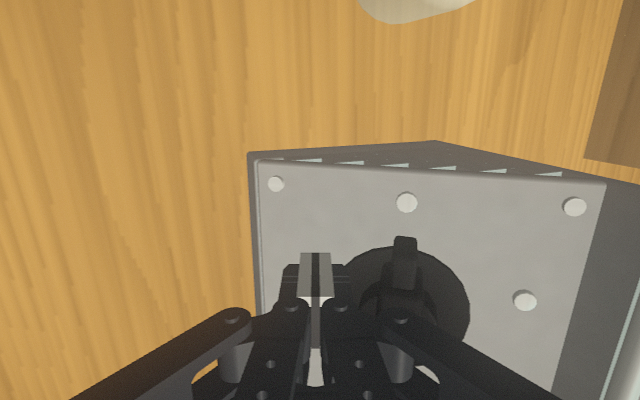

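The fingertips are at about (316,260), on the down-slope side, and the bar's nose is at (405,240), with a clear gap between them. Now I push.

Request:
carry_out(commands="0 0.01 -0.003 0 0 0;0.004 0.024 -0.006 0 0 0.073;0.007 0.038 -0.01 0 0 0.147;0.009 0.052 -0.014 0 0 0.22;0.011 0.056 -0.015 0 0 0.293;0.013 0.06 -0.016 0 0 0.366;0.015 0.065 -0.018 0 0 0.439;0.017 0.07 -0.019 0 0 0.512;0.018 0.074 -0.02 0 0 0.584;0.02 0.079 -0.022 0 0 0.656")

```text
time: 12.4
tcp_pos: [520.2, 172.3, 111.0]
tool_rot: [0.09, 0.859, 0.481, 0.149]
force: [-3.3, 1.3, -2.7]
finger_gap: 0.1
grip_force: 1.5
```

Request:
carry_out(commands="0.003 0.003 -0.001 0 0 0.065;0.005 0.007 -0.002 0 0 0.129;0.008 0.011 -0.004 0 0 0.194;0.01 0.014 -0.005 0 0 0.258;0.012 0.018 -0.006 0 0 0.322;0.014 0.022 -0.007 0 0 0.386;0.016 0.026 -0.008 0 0 0.449;0.017 0.031 -0.01 0 0 0.512;0.018 0.035 -0.011 0 0 0.575;0.019 0.039 -0.012 0 0 0.638")

```text
time: 13.4
tcp_pos: [535.1, 171.0, 121.7]
tool_rot: [0.05, 0.952, 0.253, 0.167]
force: [-2.2, 1.9, -2.1]
finger_gap: 0.3
grip_force: 1.3
```

```bash
python3 - <<'E'
from h import *
from cell import ctrl
o,p,r=now();print(p.round(1),push(1.0)[0].round(1),o["force"].round(1),o["qpos"].round(2))
f=ctrl.grab_frame("wrist");cv2.imwrite("pics/w4.png",f["frame"])
p,r=push(1.0)
for t in np.linspace(1.03,1.3,10): print(row(p,r,*push(t)))
E
```

```text
[535.1 171.  121.7] [534.9 170.3 120.6] [-2.2  1.9 -2.1] [ 0.26  0.49  1.9  -0.24  0.42  1.52]
[ 0.002  0.002 -0.001 -0.     0.     0.038]
[ 0.003  0.004 -0.001 -0.     0.     0.075]
[ 0.005  0.006 -0.002 -0.     0.     0.113]
[ 0.006  0.008 -0.003  0.     0.     0.15 ]
[ 0.008  0.011 -0.003 -0.    -0.     0.187]
[ 0.009  0.013 -0.004 -0.     0.     0.225]
[ 0.01   0.015 -0.005 -0.     0.     0.262]
[ 0.012  0.018 -0.005 -0.     0.     0.299]
[ 0.013  0.02  -0.006 -0.    -0.     0.336]
[ 0.014  0.023 -0.007  0.     0.     0.373]
```

View pics/w4.png

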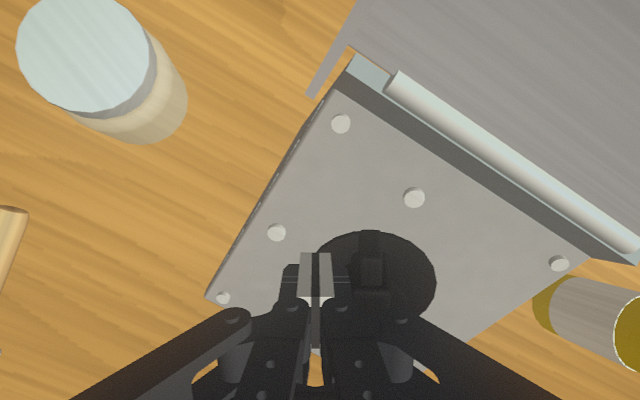

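The handle is following. Its nose, at (370,240), now points up the picture, and the on stud at (414,197) lies a little further clockwise. I'll continue to the stop.

Request:
carry_out(commands="0.002 0.002 -0.001 0 0 0.038;0.003 0.004 -0.001 0 0 0.075;0.005 0.006 -0.002 0 0 0.113;0.006 0.008 -0.003 0 0 0.15;0.008 0.011 -0.003 0 0 0.187;0.009 0.013 -0.004 0 0 0.225;0.01 0.015 -0.005 0 0 0.262;0.012 0.018 -0.005 0 0 0.299;0.013 0.02 -0.006 0 0 0.336;0.014 0.023 -0.007 0 0 0.373")

```text
time: 14.45
tcp_pos: [543.4, 165.8, 127.4]
tool_rot: [0.025, 0.978, 0.111, 0.172]
force: [-0.7, 2.9, -2.3]
finger_gap: -0.5
grip_force: 1.4
```

Request:
carry_out(commands="0 0.001 0 0 0 0;0 0.002 0 0 0 0;0 0.003 0 0 0 0;0 0.004 0 0 0 0;0 0.005 0 0 0 0;0 0.006 0 0 0 0;0 0.006 0 0 0 0;0 0.006 0 0 0 0;0 0.006 0 0 0 0;0 0.006 0 0 0 0")

```text
time: 15.45
tcp_pos: [543.8, 163.4, 127.6]
tool_rot: [0.026, 0.978, 0.112, 0.172]
force: [0.6, 4.9, 2.2]
finger_gap: -0.3
grip_force: 1.8
```

Request:
carry_out(commands="0 0.001 0 0 0 0;0 0.002 0 0 0 0;0 0.003 0 0 0 0;0 0.004 0 0 0 0;0 0.005 0 0 0 0;0 0.006 0 0 0 0;0 0.006 0 0 0 0;0 0.006 0 0 0 0;0 0.006 0 0 0 0;0 0.006 0 0 0 0")

```text
time: 16.45
tcp_pos: [544.2, 161.9, 127.8]
tool_rot: [0.025, 0.978, 0.112, 0.173]
force: [-1.9, 16.1, 2.6]
finger_gap: -0.3
grip_force: 8.2
```

The force has jumped to 16 N, so the handle is at its stop. Next I retreat and check.

Request:
carry_out(commands="0 -0.02 0 0 0 0;0 -0.04 0 0 0 0;0 -0.06 0 0 0 0;0 -0.06 -0.06 0 0 0;0 -0.06 -0.14 0 0 0;0 -0.06 -0.22 0 0 0;0 -0.06 -0.3 0 0 0;0 -0.06 -0.3 0 0 0;0 -0.06 -0.3 0 0 0;0 -0.06 -0.3 0 0 0")

```text
time: 17.45
tcp_pos: [497.7, 185.8, 237.4]
tool_rot: [0.026, 0.978, 0.112, 0.172]
force: [-0.0, -0.2, -0.6]
finger_gap: -0.2
grip_force: 0.0
```

```bash
python3 - <<'E'
from h import *
from cell import ctrl
o,p,r=now();print(p.round(1),o["force"].round(1),o["time"])
f=ctrl.grab_frame("wrist");g=ctrl.grab_frame("top")["frame"]
a=f["frame"][:, :];b=cv2.resize(g[120:280,200:420],(440,320));d=pickle.load(open("f0.pkl","rb"))["top"]["frame"]
cv2.imwrite("pics/w5.png",cv2.resize(a,(640,400)))
for nm,px in(("on",None),):
    pts=[AX+N*44+50*(np.cos(1.3)*LEFT+np.sin(1.3)*UP),AX+N*44-50*(np.cos(1.3)*LEFT+np.sin(1.3)*UP)]
    for q in pts: x=P(f)@np.r_[q,1];print("expected at 1.3:",(x[:2]/x[2]).round())
df=cv2.absdiff(g,d).max(2)>40
for k,(x,y) in {"jar":(229,196),"brush":(226,270),"screw":(365,280),"bottle":(370,188),"can":(292,145)}.items(): print(k,df[y-12:y+13,x-12:x+13].mean().round(2))
E
```

```text
[497.7 185.8 237.4] [-0.  -0.2 -0.6] 17.45
expected at 1.3: [374. 183.]
expected at 1.3: [366. 284.]
jar 0.0
brush 0.69
screw 0.0
bottle 0.0
can 0.26
```

View pics/w5.png

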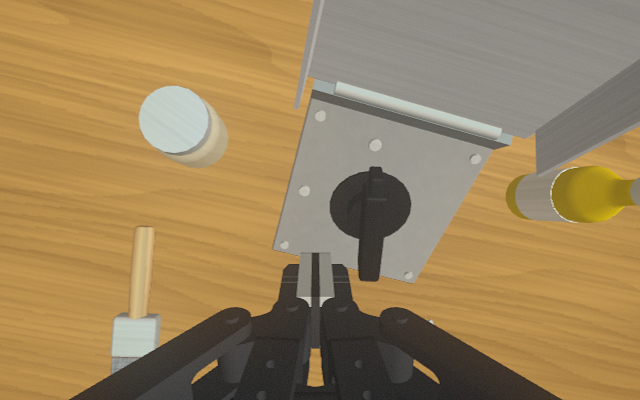

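The nose, at (375,168), points at the on stud at (375,145). That agrees with 1.3 rad to within about 0.03. The lid is open, and the jar, bottle and brush are in place. The top-view changes at the brush and can are most likely the arm and lid in the way.

```bash
python3 -c "
from cell import ctrl
print(ctrl.hand_in())"
```

```text
the job is handed in; nothing more can be done
None
```

I handed the job in at about 17.5 s: the lid rests back on its stop and the isolator is at its on stop (about 1.3 rad in the last picture). The arm is clear and touched none of the things around the box, though the can was hidden from view at the end, and the hand-in returned no verdict.

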